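# Give the planted tank a shot from the green doser

### The arm

A 6-joint arm with a two-finger parallel gripper is mounted at the origin on the work surface. World frame = base frame: x ahead of the robot, y to its left, z up, the work surface at z = 0. Lengths are in mm, angles in rad, forces in N, time in s.
With the tool pointing down it reaches from about 350 to 975 mm from the base axis. Payload 7.1 kg.
Tool frame: the origin (TCP) lies at the centre of the arm's flange, where the gripper is bolted on; the fingertips stand 182 mm ahead of it and the grasp point (between the pads) lies 163 mm ahead of it; x points along the fingers, y is the direction in which the jaws open and shut, and the axes are right-handed (so a half turn about x gives the same grasp; the last joint's range is limited). The gripper opens to 88 mm and grips with 3 to 60 N. Pads are 20 mm wide; open, the fingers measure 115 mm over their backs; the gripper's body (75 mm by 178 mm) begins 61 mm behind the grasp point.
Start: joints at [1.277, 0.423, 1.63, -0, 1.089, -0.019], TCP at [169.565, 601.543, 404.675] pointing down, gripper open.
Joint ranges: [-3, 3], [-0.9, 2.11], [0.09, 2.58], [-1.31, 4.45], [0.11, 2.69], [-2.54, 2.54]. Speed limits (rad/s): [2.39, 2.39, 3.01, 3.14, 3.14, 3.14].

### API

Orientations are given as a rotation vector (axis times angle).
In Python, from workcell import readout, viewer, workorder, models gives the robot as it stands. The module is installed in compiled form; this text tells all that it offers.
- The arm moves only by the tool apply_moves, never from a script. Its argument "commands" is a list that holds one entry, the list of rows, each a list of 4 numbers: the shift along the world's x, y, z in m, then the turn about the world's z in rad. A call has 1 to 8 rows; each row is the pose to reach, as a shift and turn from the pose commanded when the call began; what a row does not reach only later rows make up. A row lasts 1/8 s, in which the tool goes at most 62.5 mm and 10.7 degrees, less where a joint would pass 70% of its speed; a pose out of reach is approached as far as the arm can. A call with a gripper value outside its range is refused whole. "gripper" is the finger opening in m, from 0 to 0.0878, set as the call begins (left out, the last holds). The fingers move at their own pace and stop on an object; the grip force is fixed at half the most. Time passes only in rows, so rows that repeat a pose let the fingers close. It gives the time, the measured TCP pose, the force and the opening at its end, in the units of the state.
- readout.get_obs(): the state, without advancing time (a new reading comes with each control period).
- viewer.get_image(name): name is "scene" or "top" or "wrist"; returns a dict with "color" (384x512x3 uint8, red, green, blue), "vertical_fov" (degrees; the focal length in pixels is half the picture's height over the tangent of half this angle, whatever the lens; pixels are square), "cx", "cy" (the principal point, pixels), "rvec" (rotation vector, rad) and "tvec" (3), from world to camera coordinates, as OpenCV has them. Camera axes: x right, y down, z forward; pixel columns grow to the right and rows downward; lengths in mm; the calibration is good to about 2 mm. A picture is of the moment at which its call begins. There is no depth.
- workorder.close_job(): hands the job in, once; it reports no verdict.
Trained networks look in the newest picture that a camera, given by its name, has taken for a name from the list of things; names that differ only in an ending like _2 or _b are one class to them, and where a whole thing is asked for, a point or a joint stands for the part that bears it (a point fixed in the world has none). Each returns a list of dicts, best first, with "conf" (0 to 1); they miss things now and then, are a little off and sometimes report something else, mostly with a low value. They report only what shows in the picture. A call takes as long as a camera call.
- models.search_frame(camera, label): "position" ([x, y, z] in mm, in world coordinates, good to about 4 mm: the middle of the surface that is visible of it).
- models.place_of(camera, label): "position" ([x, y, z] in mm, in world coordinates, good to about 4 mm: a listed point, or the origin of a listed thing).
The state is a dict: "t": time; "qpos": joint angles; "qvel": joint speeds; "joint_torque": joint torques, N m; "ee_pos": TCP position; "orientation": TCP orientation; "ft_force": force on the tool from outside, world axes, zero at the start; "moment": the same for the moment, N m; "width": finger opening in mm.
Only numpy, scipy, OpenCV 4.12 (cv2) and the standard library are available. Lean on these libraries where they do the work, as an engineer would, in place of code of your own. Each camera call takes 0.05 s, during which the arm holds its last target.

### The job

Two trigger dosers are clamped on their sides to the cabinet shelf. With the gripper from above, squeeze the green trigger fully home against its grip between the two fingers, keep it squeezed for about a second, then let it spring all the way out again and move clear. Do not pull the orange trigger and do not disturb the turntable with its glassware.

Things in the scene. Friction and masses are not known exactly. Their poses are not given: they have to be found in the camera images.
- green_squeeze (a point): Squeeze point of the doser with GREEN trigger and cartridge: a pistol fixed flat on its side, 60 mm above the shelf, mid-thickness. Centre the open fingers here. x: squeeze line, trigger to grip; y: along grip to barrel; z up. Black grip x -6 to +12 mm, 28 mm high, from y -58. Barrel from y +42, top 77 mm above shelf. Base plate top 10 mm above shelf; free space between. Nothing near tops 125 mm.
- green_trigger (a joint): Green trigger, bar 26 mm high, vertical hinge at x -13, y +55 mm of green_squeeze; free end y -28. Rad: 0 = sprung out, outer face x -30 (-33 at y -11); 0.24 = home at its stop, outer face x -17, grip and trigger then 29 mm wide. Fingers centred on the point bring the trigger home before touching the grip. Spring 2.5 N to start, 6 N at the stop; springs back when let go.
- orange_trigger (a joint): Trigger of the twin doser with ORANGE trigger and cartridge, on the other side (left or right varies), at least 280 mm from the green one; same angles: 0 = sprung out, 0.24 = home. Leave alone.
- checker (a point): Centre of the clear drop checker's ball (36 mm wide), 59 mm above the shelf, 55 mm off the axis of a white turntable (200 mm wide, 19 mm high, turns freely) which also carries a glass diffuser, white bubble counter base and steel pipette holder, up to 122 mm high. It stands beyond the dosers. Leave alone. A loose blue arch ornament stands far left.

How it is judged (in metres and radians):
On the way, in this order (a step that is already met when the one before it is completed fails the run):
1. the green trigger is squeezed home (more than 0.16 of 0.24 rad) with the grip and trigger between the fingers, for half a second (value of joint green_trigger above 0.16 rad and x of the grasp point in the frame of green_squeeze between -0.02 and 0.03 m), for 0.5 s.
2. the green trigger has sprung out again (less than 0.03 rad) (value of joint green_trigger below 0.03 rad), for 0.2 s.
At the end, for the whole second after the job is handed in: The green trigger, after having been squeezed home and held, is sprung out again (under 0.03 rad), the orange trigger is out (under 0.03 rad), and the drop checker on its turntable is within 12 mm of where it started (value of joint each of green_trigger, orange_trigger below 0.03 rad and distance of checker from where it was at the start of the episode below 0.012 m); the robot touches nothing.
It fails at once if the orange trigger is pulled (more than 0.06 rad) (value of joint orange_trigger above 0.06 rad).
It fails at once if the turntable is disturbed (drop checker moved more than 12 mm) (distance of checker from where it was at the start of the episode above 0.012 m).
It also fails if it takes over 29 s, if anything falls off the work surface, if the arm or the gripper's body presses on something with over 40 N, if the wrist force passes 120 N, or if a joint passes its speed limit or range.

## Working session

There is one attempt and no reset: what is moved stays moved. The work goes in short steps, Python scripts to look and compute and a tool call to move; the robot and the scene stay as the last step left them, time stands still between calls to the robot, and variables do not carry over. Pictures are saved under pics/ and viewed, and the job is handed in when it is done.

Besides the shell and the picture viewer there is one more tool, called after "Call:" as name(argument=value, ...) on one line, values as JSON. apply_moves: Moves the arm, as the interface text tells. Its arguments: {"type":"object","properties":{"commands":{"type":"array","items":{"type":"array","items":{"type":"array","items":{"type":"number"}}}},"gripper":{"type":"number"}},"required":["commands"]}

```bash
mkdir -p pics; python3 - <<'E'
from workcell import readout, viewer, models
import cv2
o=readout.get_obs();print(o['t'],o['ee_pos'],o['orientation'],o['width'])
for c in ["scene","top"]:
    r=viewer.get_image(c);cv2.imwrite(f"pics/{c}0.png",r["color"][:,:,::-1])
    print(c,r['vertical_fov'],r['cx'],r['cy'],r['rvec'],r['tvec'])
for c in ["scene","top"]:
    for l in ["green_squeeze","green_trigger","orange_trigger","checker"]:
        print(c,l,models.place_of(c,l)[:2],models.search_frame(c,l)[:2] if 'trig' in l else '')
E
```

```text
0.0 [169.49468178 601.29890588 403.91226127] [ 0.21451867  1.56022953 -0.21686398] 88.08663364479597
scene 54.42530248427165 257.1617456358284 188.33068330632392 [ 2.0832651   0.63725488 -0.32637556] [-500.23425056 -104.81698447 1078.23997604]
top 55.4177186260835 255.0502409681483 191.19492257017657 [ 2.16057352 -2.14836508  0.07559156] [4.48177836e-01 6.29689835e+02 8.88395730e+02]
scene green_squeeze [{'position': [443.0, 281.7, 58.0], 'conf': 0.68}] Traceback (most recent call last):
  File "<stdin>", line 9, in <module>
ValueError: it knows: checker, green_squeeze
```

```bash
python3 - <<'E'
from workcell import readout, viewer, models
for c in ["scene","top"]:
    for l in ["green_squeeze","checker"]:
        print(c,l,models.place_of(c,l)[:2])
    for l in ["green_trigger","orange_trigger"]:
        try: print(c,l,models.search_frame(c,l)[:2])
        except Exception as e: print(e)
E
```

```text
scene green_squeeze [{'position': [443.0, 281.7, 58.0], 'conf': 0.68}]
scene checker [{'position': [707.2, 49.3, 60.8], 'conf': 0.8}]
scene green_trigger [{'position': [463.9, 256.3, 65.2], 'conf': 0.61}]
scene orange_trigger [{'position': [474.7, -235.8, 65.3], 'conf': 0.55}]
top green_squeeze [{'position': [440.0, 277.4, 59.4], 'conf': 0.92}]
top checker [{'position': [710.7, 51.5, 53.5], 'conf': 0.91}]
top green_trigger [{'position': [457.5, 254.0, 72.7], 'conf': 0.65}]
top orange_trigger [{'position': [468.6, -227.6, 77.5], 'conf': 0.6}]
```

View pics/scene0.png

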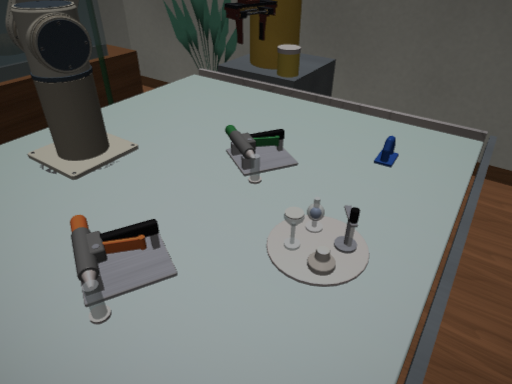

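View pics/top0.png

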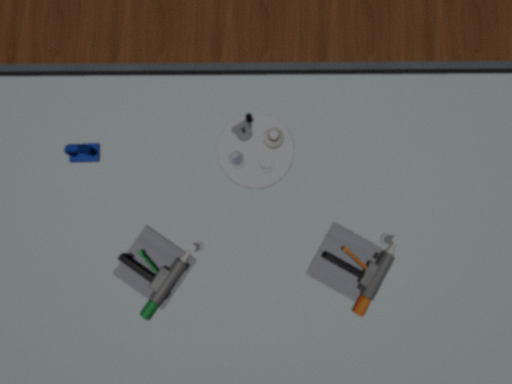

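```bash
cat > h.py <<'E'
import numpy as np,cv2
def K(r):
    f=192/np.tan(np.radians(r['vertical_fov']/2)); return np.array([[f,0,r['cx']],[0,f,r['cy']],[0,0,1.]])
def ray(r,uv,z):
    R=cv2.Rodrigues(np.array(r['rvec'],float))[0];t=np.array(r['tvec'],float)
    c=-R.T@t; d=R.T@np.linalg.inv(K(r))@np.array([uv[0],uv[1],1.])
    return c+d*(z-c[2])/d[2]
def proj(r,P):
    return cv2.projectPoints(np.array(P,float).reshape(-1,1,3),np.array(r['rvec'],float),np.array(r['tvec'],float),K(r),None)[0].reshape(-1,2)
E
python3 - <<'E'
from workcell import viewer
import cv2
r=viewer.get_image("top")
c=r["color"][215:330,100:215,::-1]
c=cv2.convertScaleAbs(c,alpha=1.6)
cv2.imwrite("pics/crop0.png",cv2.resize(c,None,fx=5,fy=5,interpolation=cv2.INTER_CUBIC))
E
```

```text
(no output)
```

View pics/crop0.png

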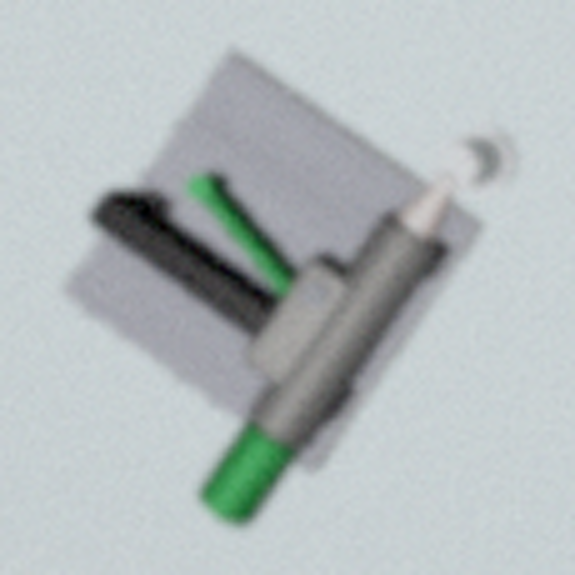

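```bash
cat >> h.py <<'E'
def outline(P,th):
    # P xy of squeeze pt, th: world heading of local y
    yv=np.array([np.cos(th),np.sin(th)]);xv=np.array([yv[1],-yv[0]])
    f=lambda pts,z:[[*(np.array(P)+a*xv+b*yv),z] for a,b in pts]
    grip=f([(-6,-58),(12,-58),(12,42),(-6,42)],74)
    gripb=f([(-6,-58),(12,-58),(12,42),(-6,42)],46)
    trig=f([(-22,-28),(-31,-28),(-33,-11),(-30,0),(-20,42)],73)
    return grip,gripb,trig
E
python3 - <<'E'
from workcell import viewer
from h import *
r=viewer.get_image("top")
p=lambda u,v,z:ray(r,(100+u/5-.4,215+v/5-.4),z)
a=p(235,490,72);b=p(412,235,72);print(a,b,np.arctan2(*(b-a)[:2][::-1]))
a=p(115,212,74);b=p(262,308,74);d=b-a;print(a,b,np.arctan2(d[1],d[0]))
c=r["color"][215:330,100:215,::-1];c=cv2.convertScaleAbs(c,alpha=1.6)
c=cv2.resize(c,None,fx=5,fy=5,interpolation=cv2.INTER_CUBIC)
th=np.arctan2(d[1],d[0])
for g,col in zip(outline((440,277.5),th),[(0,0,255),(0,128,255),(255,0,0)]):
    q=((proj(r,g)-[100,215]+.5)*5-.5).astype(int);cv2.polylines(c,[q],True,col,1)
cv2.imwrite("pics/ov0.png",c)
E
```

```text
[337.82660759 255.62631691  72.        ] [456.77594854 175.16131436  72.        ] -0.5947550581283345
[466.34802516 317.61275894  74.        ] [422.18736977 245.23169128  74.        ] -2.1186189441537193
```

View pics/ov0.png

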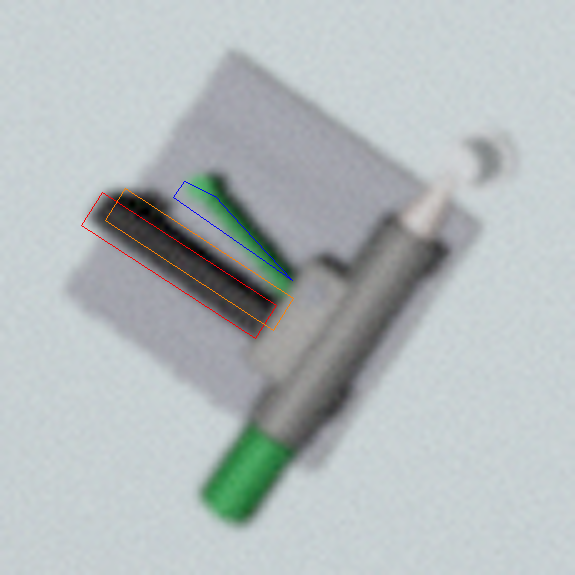

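```bash
python3 - <<'E'
from workcell import readout
from h import *
o=readout.get_obs();R=cv2.Rodrigues(np.array(o['orientation']))[0];print(R.round(3),o['qpos'])
print(np.arctan2(R[1,1],R[0,1]))
th=-2.14
print(th-np.pi/2, "x axis heading", np.arctan2(-np.cos(th),np.sin(th)))
E
```

```text
[[ 0.     0.271  0.962]
 [-0.     0.962 -0.271]
 [-1.    -0.     0.   ]] [ 1.27699464e+00  4.23057367e-01  1.62991626e+00 -2.15587637e-05
  1.08862087e+00 -1.89734400e-02]
1.2959780784845496
-3.7107963267948967 x axis heading 2.57238898038469
```

Call:
apply_moves(commands=[[[0.034, -0.041, 0, -0.18], [0.068, -0.082, 0, -0.36], [0.102, -0.123, 0, -0.54], [0.136, -0.164, 0, -0.72], [0.17, -0.205, 0, -0.9], [0.205, -0.246, 0, -1.08], [0.239, -0.287, 0, -1.26], [0.273, -0.327, 0, -1.44]]], gripper=0.0878)

```text
t: 1.65
ee_pos: [443.5, 273.1, 404.9]
orientation: [1.319, 1.134, -1.318]
ft_force: [1.0, 1.6, 0.7]
width: 87.6
```

Call:
apply_moves(commands=[[[0, 0, 0, -0.18], [0, 0, 0, -0.36], [0, 0, 0, -0.425], [0, 0, 0, -0.425], [0, 0, 0, -0.425]]])

```text
t: 2.28
ee_pos: [442.5, 274.6, 404.7]
orientation: [1.614, 0.885, -1.614]
ft_force: [-0.4, -0.4, -0.3]
width: 87.7
```

```bash
python3 - <<'E'
from workcell import viewer,readout,models
from h import *
r=viewer.get_image("wrist");c=r['color'][:,:,::-1]
o=readout.get_obs();print(o['t'],o['ee_pos']);print(models.place_of("wrist","green_squeeze"))
R=cv2.Rodrigues(np.array(o['orientation']))[0];print(np.arctan2(R[1,1],R[0,1]))
np.save("w.npy",r['color']);import pickle;pickle.dump(r,open("w.pkl","wb"))
cv2.imwrite("pics/w0.png",c)
E
```

```text
2.325 [442.50874569 274.61116151 404.72109286]
[{'position': [438.9, 279.0, 58.6], 'conf': 0.95}]
-0.5677588183399976
```

View pics/w0.png

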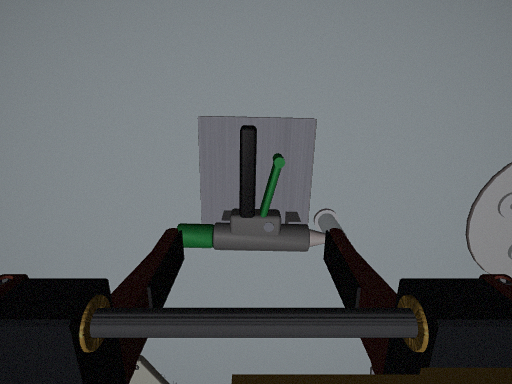

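```bash
python3 - <<'E'
from h import *
import pickle
r=pickle.load(open("w.pkl","rb"))
x0,y0,S=160,100,4
c=cv2.resize(cv2.convertScaleAbs(r['color'][y0:y0+150,x0:x0+190,::-1],alpha=1.5),None,fx=S,fy=S,interpolation=cv2.INTER_CUBIC)
cv2.imwrite("pics/w1.png",c)
for P,th in [((439.2,278.2),-2.14)]:
  for g,col in zip(outline(P,th),[(0,0,255),(0,128,255),(255,0,0)]):
    q=((proj(r,g)-[x0,y0]+.5)*S-.5).astype(int);cv2.polylines(c,[q],True,col,1)
cv2.imwrite("pics/w2.png",c)
E
```

```text
(no output)
```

View pics/w2.png

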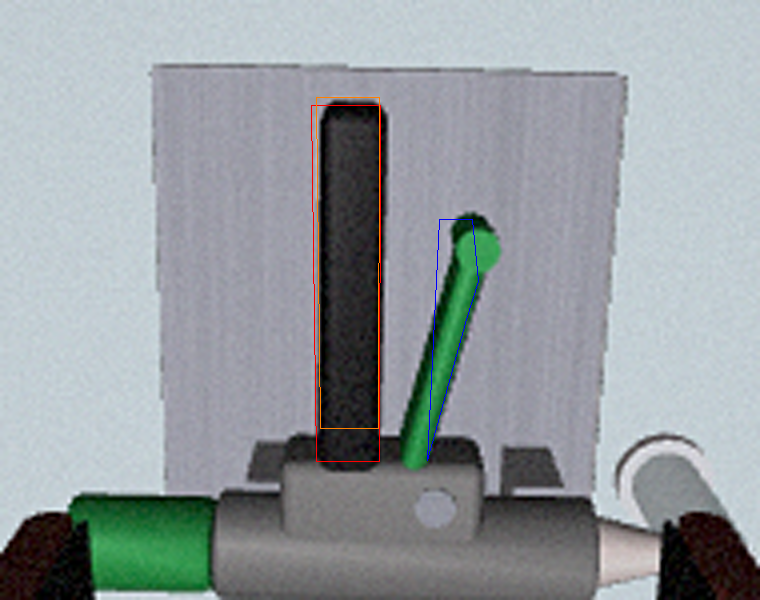

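Call:
apply_moves(commands=[[[-0.003, 0.001, -0.04, 0], [-0.0034, 0.001, -0.08, 0], [-0.0034, 0.001, -0.12, 0], [-0.0034, 0.001, -0.145, 0], [-0.0034, 0.001, -0.165, 0], [-0.0034, 0.001, -0.18, 0], [-0.0034, 0.001, -0.18, 0], [-0.0034, 0.001, -0.18, 0]]])

```text
t: 3.38
ee_pos: [439.4, 275.7, 225.2]
orientation: [1.615, 0.884, -1.614]
ft_force: [-0.6, 0.3, 0.4]
width: 87.7
```

```bash
python3 - <<'E'
from workcell import viewer,readout,models
from h import *
r=viewer.get_image("wrist");c=r['color'][:,:,::-1]
o=readout.get_obs();print(o['t'],o['ee_pos'],o['ft_force']);print(models.place_of("wrist","green_squeeze"))
c=cv2.convertScaleAbs(c,alpha=1.5)
for P,th in [((439.1,275.6),-2.135)]:
  for g,col in zip(outline(P,th),[(0,0,255),(0,128,255),(255,0,0)]):
    cv2.polylines(c,[proj(r,g).round().astype(int)],True,col,1)
cv2.imwrite("pics/w3.png",c)
E
```

```text
3.425 [439.47819705 275.76623554 225.41804727] [0.15997713 0.10754842 1.05940618]
[{'position': [436.9, 279.5, 58.2], 'conf': 0.62}]
```

View pics/w3.png

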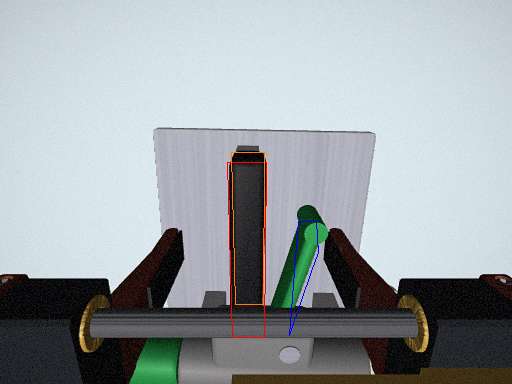

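Call:
apply_moves(commands=[[[0, 0, 0, 0], [0, 0, 0, 0], [0, 0, 0, 0], [0, 0, 0, 0], [0, 0, 0, 0], [0, 0, 0, 0]]], gripper=0.034)

```text
t: 4.22
ee_pos: [440.2, 275.9, 225.1]
orientation: [1.618, 0.884, -1.612]
ft_force: [6.1, 0.0, -1.1]
width: 34.8
```

```bash
python3 - <<'E'
from workcell import viewer,readout
from h import *
r=viewer.get_image("wrist");o=readout.get_obs();print(o['t'],o['ee_pos'],o['ft_force'],o['moment'],o['width'])
cv2.imwrite("pics/w4.png",cv2.convertScaleAbs(r['color'][:,:,::-1],alpha=1.5))
E
```

```text
4.275 [440.25736819 275.99329057 225.10613821] [ 5.78447196  0.35680659 -1.33033315] [-0.01625501 -0.90783825  0.0344079 ] 34.52269352846573
```

View pics/w4.png

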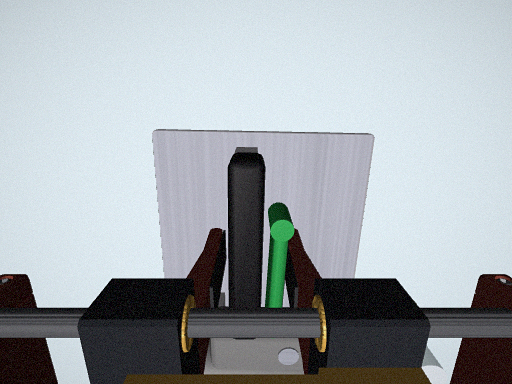

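Call:
apply_moves(commands=[[[0, 0, 0, 0], [0, 0, 0, 0], [0, 0, 0, 0], [0, 0, 0, 0], [0, 0, 0, 0], [0, 0, 0, 0], [0, 0, 0, 0], [0, 0, 0, 0]]], gripper=0.032)

```text
t: 5.28
ee_pos: [440.3, 276.0, 225.1]
orientation: [1.618, 0.884, -1.611]
ft_force: [6.8, 0.4, -1.1]
width: 31.8
```

```bash
python3 - <<'E'
from workcell import viewer,readout
from h import *
r=viewer.get_image("wrist");o=readout.get_obs();print(o['t'],o['ee_pos'],o['ft_force'],o['moment'],o['width'])
c=cv2.convertScaleAbs(r['color'][190:350,180:340,::-1],alpha=1.7)
cv2.imwrite("pics/w5.png",cv2.resize(c,None,fx=3.5,fy=3.5))
E
```

```text
5.325 [440.27399175 275.99164121 225.0808091 ] [ 6.87999327 -0.1933162  -0.26588771] [ 0.00128276 -0.92058916  0.00702317] 32.11403159838707
```

View pics/w5.png

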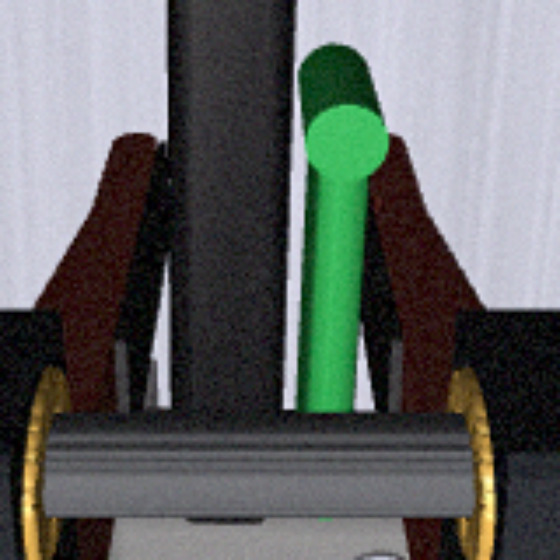

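Call:
apply_moves(commands=[[[0, 0, 0, 0], [0, 0, 0, 0], [0, 0, 0, 0], [0, 0, 0, 0], [0, 0, 0, 0], [0, 0, 0, 0], [0, 0, 0, 0], [0, 0, 0, 0]]], gripper=0.029)

```text
t: 6.32
ee_pos: [440.8, 275.7, 225.1]
orientation: [1.618, 0.883, -1.61]
ft_force: [10.1, -2.5, -2.3]
width: 29.1
```

```bash
python3 - <<'E'
from workcell import viewer,readout
from h import *
r=viewer.get_image("wrist");o=readout.get_obs();print(o['t'],o['ee_pos'],o['ft_force'],o['moment'],o['width'])
c=cv2.convertScaleAbs(r['color'][190:350,180:340,::-1],alpha=1.7)
cv2.imwrite("pics/w6.png",cv2.resize(c,None,fx=3.5,fy=3.5))
E
```

```text
6.375 [440.75991543 275.72590606 225.13018962] [ 8.26870523 -2.64038532 -2.66462683] [-0.48699271 -1.34083707 -0.05240113] 29.02797080469835
```

View pics/w6.png

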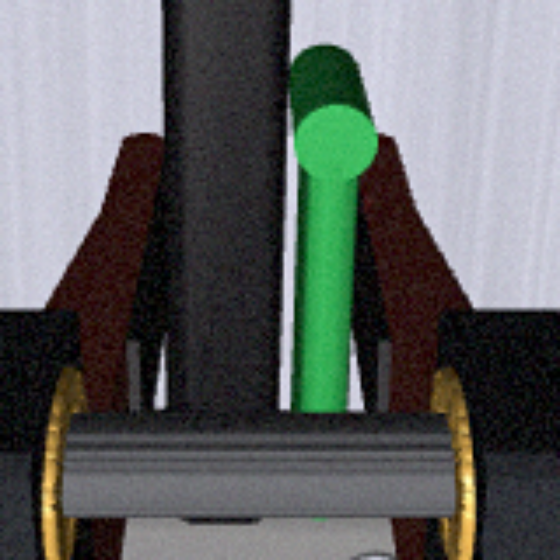

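The opening is 29 mm, the stated home width, and force has risen sharply, so the trigger is home. It has been held for over 2 s. I'll release it now.

Call:
apply_moves(commands=[[[0, 0, 0, 0], [0, 0, 0, 0], [0, 0, 0, 0], [0, 0, 0, 0], [0, 0, 0, 0], [0, 0, 0, 0], [0, 0, 0, 0], [0, 0, 0, 0]]], gripper=0.0878)

```text
t: 7.38
ee_pos: [439.1, 275.6, 224.6]
orientation: [1.615, 0.884, -1.615]
ft_force: [-0.1, -0.3, -0.1]
width: 87.4
```

```bash
python3 - <<'E'
from workcell import viewer,readout
from h import *
r=viewer.get_image("wrist");o=readout.get_obs();print(o['t'],o['ee_pos'],o['ft_force'],o['width'])
cv2.imwrite("pics/w7.png",cv2.convertScaleAbs(r['color'][:,:,::-1],alpha=1.5))
E
```

```text
7.425 [439.13351904 275.5656424  224.67579865] [-0.31444286 -0.13780098  0.64825502] 87.9171976333731
```

View pics/w7.png

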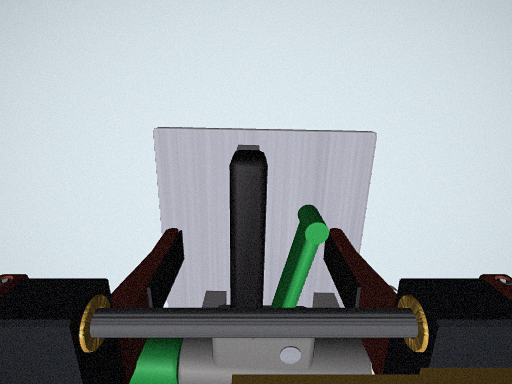

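The trigger has sprung back: its end is at about (318, 232), the same as before the squeeze. Next I'll lift clear.

Call:
apply_moves(commands=[[[0, 0, 0.02, 0], [0, 0, 0.05, 0], [0, 0, 0.09, 0], [0, 0, 0.13, 0], [0, 0, 0.17, 0], [0, 0, 0.18, 0], [0, 0, 0.18, 0], [0, 0, 0.18, 0]]])

```text
t: 8.43
ee_pos: [438.7, 275.3, 403.1]
orientation: [1.612, 0.884, -1.617]
ft_force: [0.6, -0.4, -0.6]
width: 88.1
```

```bash
python3 - <<'E'
from workcell import viewer,readout,models,workorder
from h import *
for n in ["wrist","scene"]:
    r=viewer.get_image(n);cv2.imwrite(f"pics/{n}9.png",r['color'][:,:,::-1])
o=readout.get_obs();print(o['t'],o['ee_pos'],o['ft_force'],o['width'])
print(models.place_of("scene","checker"))
E
```

```text
8.525 [438.8633449  275.37216872 403.16333442] [-0.67815009 -0.51545688  0.63074069] 88.09869304882984
[]
```

View pics/wrist9.png

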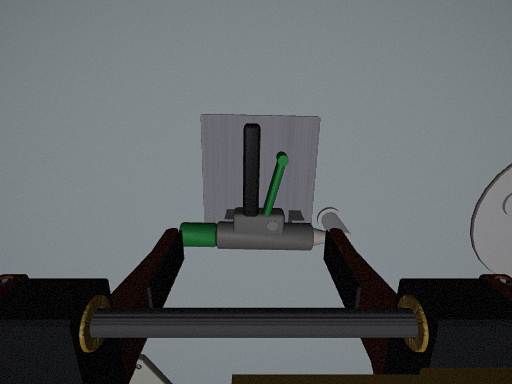

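View pics/scene9.png

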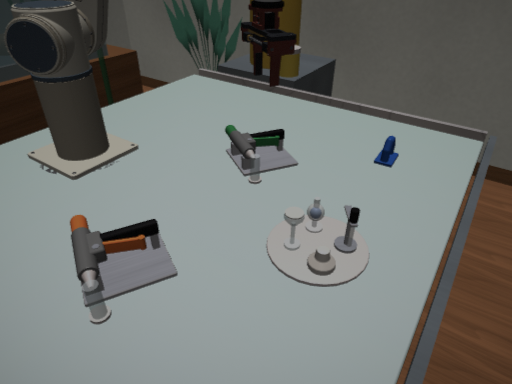

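The wrist view shows the trigger out, with its end at about (282, 160). In the scene view the turntable, glassware and orange doser look the same as at the start.

```bash
python3 -c "
from workcell import workorder
print(workorder.close_job())"
```

```text
the job is handed in; nothing more can be done
None
```

I squeezed the green trigger home, released it, lifted the gripper clear and handed the job in. The last reading before that was t ≈ 8.5 s of the 29 s allowed; no verdict was reported.

- **Squeeze:** I closed the fingers in three steps, to openings of 34, 32 and then 29 mm, the stated home width. The trigger was at or near home for over 2 s, about 1 s of that on the final 29 mm setting. The side force rose from about 6 to 10 N, well under the limits.
- **Release:** With the fingers fully open, the wrist picture showed the trigger end back where it was before the squeeze. Force readings were near zero.
- **Rest of the scene:** In the last scene picture the turntable, glassware and orange trigger look unchanged by eye. The gripper was about 180 mm above where it squeezed and touching nothing.

**Checks that failed or disagreed:**
- The network found no drop checker in the final scene picture, so its position rests on my visual comparison only.
- The networks' squeeze point was 2 to 5 mm off my outline fit in the wrist pictures. I used the fit, and the fingers closed around grip and trigger as planned.
- The trigger's outer edge sat about 4 mm outside my rough outline before squeezing, probably because I drew its rounded end too simply.

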